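Press the proud jar lid home

ROBOT

A 7-joint arm with a two-finger parallel gripper is mounted at the origin on the work surface; the furniture and walls round the work are solid. World frame = base frame: x ahead of the robot, y to its left, z up, the work surface at z = 0. Lengths are in m, angles in rad, forces in N, time in s.
With the tool pointing down it reaches from about 0.425 to 0.95 m from the base axis. Payload 4.7 kg.
Tool frame: the origin (TCP) lies on the centre line of the jaws, within the pads' length; the fingertips stand robot.nose_length ahead of it and the grasp point (between the pads) lies 8 mm behind it (robot.nose_length is the distance from the TCP to the fingertips, in m); z points along the fingers, y is the line along which they close (so a half turn about z gives the same grasp; the last joint's range is limited). The gripper opens to 85 mm and grips with 20 to 120 N. Pads are 22 mm wide; open, the fingers measure 114 mm over their backs; the gripper's body (76 mm by 85 mm) begins 54 mm behind the grasp point. The pads swing forward as they close: fully open they stand 13 mm farther back than shut.
Start: joints at [1.146, 0.469, -0.049, 1.532, 0.024, 1.141, -0.082], TCP at [0.26, -0.623, 0.242] pointing down, gripper open.
Joint ranges: [-2.59, 2.59], [-0.33, 1.99], [-1.39, 1.29], [0.1, 2.45], [-1.04, 4.18], [0.21, 1.99], [-2.66, 2.66]. Speed limits (rad/s): [2.57, 2.57, 3.14, 3.14, 3.14, 3.14, 3.14].

INTERFACE

Orientations are given as [roll, pitch, yaw] about the fixed x, y, z axes, in that order (R = Rz(yaw) Ry(pitch) Rx(roll)).
In Python, from plant import robot gives the robot as it stands. Calls block until the motion is done:
- robot.goto(position, orientation): joint-space move of the TCP to a pose.
- robot.move_straight(position, vel=0.15, attitude=None, contact_N=None): straight line of the TCP; attitude=None keeps the orientation; vel is the mean speed in m/s. With contact_N (N) it stops when the force on the tool has changed by that much, and returns True; else False.
- robot.move_joints(angles): joint-space move.
- robot.grip(opening, strength=None): opening from 0.0 (shut) to 1.0 (fully open); strength is the grip in N (None keeps the last); returns when the fingers have stopped.
- robot.sleep(seconds).
- robot.inverse_kinematics(position, orientation): joint angles nearest the present ones, or None.
- robot.sense(): the state.
- robot.grab_frame(name): name is "scene" or "top" or "wrist"; returns a dict with "image" (480x640x3 uint8, red, green, blue), "range_z" (480x640 float32, m along the optical axis (not along the pixel's ray), 0 where there is no reading), "fx", "fy", "cx", "cy" (pixels), "R" (3x3) and "t" (3): a world point X has camera coordinates R X + t. Camera axes: x right, y down, z forward; pixel columns grow to the right and rows downward; lengths in m; the calibration is good to about 2 mm. The wrist camera is an equidistant fisheye: a pixel r from the principal point sees the ray r / f radians off the axis. A picture is of the moment at which its call begins.
A pose or a line that the arm cannot do raises robot.IKError and nothing moves.
- robot.close_job(): hands the job in; it is judged then, once.
The state is a dict: "t": time; "joint_pos": joint angles; "joint_velocities": joint speeds; "effort": joint torques, N m; "tcp_pos": TCP position; "tcp_rot": TCP orientation; "wrist_force": force on the tool from outside, world axes, zero at the start; "torque": the same for the moment, N m; "opening": opening from 0.0 (shut) to 1.0 (fully open); "gripper_force": force on a finger pad.
Only numpy, scipy, OpenCV 4.12 (cv2) and the standard library are available. Lean on these libraries where they do the work, as an engineer would, in place of code of your own. Each camera call takes 0.05 s, during which the arm holds its last target. There are 200 camera calls.

TASK

One of the three low white jars on the bench has its lid standing proud of the jar. Press that lid gently down with the fingertips until it is fully home, leaving the jar where it stands and lifting nothing, then draw back. Do not touch the two jars that are already shut, the culture dishes or the small bottle.

Things in the scene. Friction and masses are not known exactly. Their poses are not given: they have to be found in the camera images.
- jar_proud: the jar whose lid stands 7 to 11 mm proud at the start, so that a band of its grey neck shows between lid and  low round white jar, 71 mm across and 28 mm high when shut (body 67 mm across; lid 71 mm across, flat disc with a shallow skirt, its underside 16 mm and its top 28 mm above the bench when shut); loose, about 0.1 to 0.2 kg; origin at the centre of its underside, z up
- jar_proud_lid (a joint): height in m by which this jar's lid stands above its shut position (0 = fully home against its stop); the push-on lid slides only straight up and down on the jar, stays where it is left, and moves down under well under 1 N until it meets the stop
- jar_proud_top (a point): centre of the top face of this jar's lid; rises and sinks with the lid; 27.6 mm above the bench when the lid is home
- jar_shut_1: a jar that is already shut: low round white jar, 71 mm across and 28 mm high when shut (body 67 mm across; lid 71 mm across, flat disc with a shallow skirt, its underside 16 mm and its top 28 mm above the bench when shut); loose, about 0.1 to 0.2 kg; origin at the centre of its underside, z up
- jar_shut_1_lid (a joint): height in m by which this jar's lid stands above its shut position (0 = fully home against its stop); the push-on lid slides only straight up and down on the jar, stays where it is left, and moves down under well under 1 N until it meets the stop
- jar_shut_1_top (a point): centre of the top face of this jar's lid; rises and sinks with the lid; 27.6 mm above the bench when the lid is home
- jar_shut_2: the other jar that is already shut: low round white jar, 71 mm across and 28 mm high when shut (body 67 mm across; lid 71 mm across, flat disc with a shallow skirt, its underside 16 mm and its top 28 mm above the bench when shut); loose, about 0.1 to 0.2 kg; origin at the centre of its underside, z up
- jar_shut_2_lid (a joint): height in m by which this jar's lid stands above its shut position (0 = fully home against its stop); the push-on lid slides only straight up and down on the jar, stays where it is left, and moves down under well under 1 N until it meets the stop
- jar_shut_2_top (a point): centre of the top face of this jar's lid; rises and sinks with the lid; 27.6 mm above the bench when the lid is home
- dish_1: bystander: round culture dish with lid, 61 mm across, 14 mm high, lying flat and loose; origin at the centre of its underside
- dish_2: bystander: round culture dish with lid, 61 mm across, 14 mm high, lying flat and loose; origin at the centre of its underside
- dropper_bottle: bystander: small upright bottle with a cap, 42 mm across, 99 mm high, loose; origin at the centre of its underside

How it is judged:
On the way:
1. the fingers press on the jar with the proud lid and its lid is home (contact force between the fingers and jar_proud above 0.3 N and value of joint jar_proud_lid below 0.0015 m), for 0.02 s.
At the end, for the whole second after the job is handed in: All three lids are home (within 1.5 mm); the pressed jar stands upright, at rest, within 20 mm of where it stood; the other jars, dishes and bottle are upright and within 10 mm of where they stood (value of joint each of jar_proud_lid, jar_shut_1_lid, jar_shut_2_lid below 0.0015 m and distance of jar_proud from where it was at the start of the episode below 0.02 m and angle between jar_proud's own z axis and vertical below 0.05 rad and height (world z) of jar_proud below 0.004 m and linear speed of jar_proud below 0.01 m/s and distance of each of jar_shut_1, jar_shut_2, dish_1, dish_2, dropper_bottle from where it was at the start of the episode below 0.01 m and angle between each of jar_shut_1, jar_shut_2, dish_1, dish_2, dropper_bottle's own z axis and vertical below 0.2 rad); the robot touches nothing.
It fails at once if the jar was pressed roughly (over 40 N) (contact force between the arm and jar_proud above 40 N).
It fails at once if the jar was lifted or pushed more than 25 mm (height (world z) of jar_proud above 0.006 m or distance of jar_proud from where it was at the start of the episode above 0.025 m).
It fails at once if the lid was pulled up instead of pressed down (value of joint jar_proud_lid above 0.015 m).
It fails at once if the robot touched one of the jars that are already shut (contact force between the arm and jar_shut_1 above 0.5 N or contact force between the arm and jar_shut_2 above 0.5 N).
It fails at once if the robot touched a culture dish or the small bottle (contact force between the arm and dish_1 above 0.5 N or contact force between the arm and dish_2 above 0.5 N or contact force between the arm and dropper_bottle above 0.5 N).
It also fails if it takes over 32 s, if anything falls off the work surface, if the arm or the gripper's body presses on something with over 40 N, if the wrist force passes 120 N, or if a joint passes its speed limit or range.

## Working session

There is one attempt and no reset: what is moved stays moved. The work goes in short steps, each a Python script; the robot and the scene stay as the last script left them, time stands still between calls to the robot, and variables do not carry over. Pictures are saved under pics/ and viewed, at most 10 in all, crops included, and the job is handed in when it is done.

```bash
mkdir -p pics; ls
python3 - <<'E'
from plant import robot
import cv2,pickle
s=robot.sense();print(s['t'],s['tcp_pos'],s['tcp_rot'],s['wrist_force'],robot.nose_length)
d={}
for n in("scene","top"):
    f=d[n]=robot.grab_frame(n); cv2.imwrite(f"pics/{n}0.png",f["image"][:,:,::-1])
    print(n,f["fx"],f["cx"],f["cy"],f["R"].round(3).tolist(),f["t"].round(3))
pickle.dump(d,open("d.pkl","wb"))
E
```

```text
pics
0.0 [ 0.26003272 -0.62228033  0.24123496] [-3.13959152e+00  8.67019226e-05  3.95858691e-01] [ 1.07032066 -0.2960948  -0.63560863] 0.011
scene 516.0582709500336 316.68145275237083 238.26254622949904 [[-0.766, -0.643, -0.011], [-0.332, 0.411, -0.849], [0.55, -0.647, -0.528]] [0.423 0.227 1.032]
top 454.65943016858694 317.58795049659824 238.67589038998926 [[-0.005, -1.0, 0.026], [-0.996, 0.003, -0.089], [0.089, -0.026, -0.996]] [-0.008  0.547  1.128]
```

View pics/top0.png

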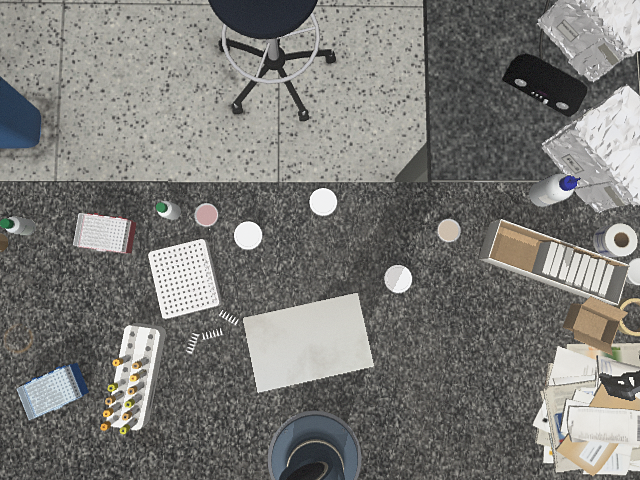

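View pics/scene0.png

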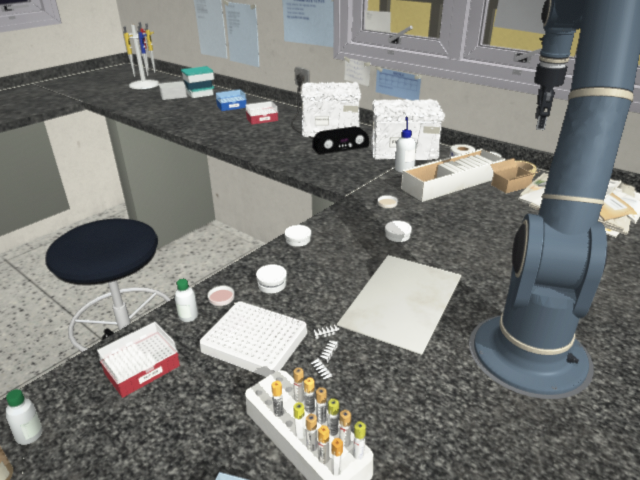

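The top view shows three white jars at about (323,202), (248,236) and (398,279). In the scene view they are at (298,236), (271,278) and (398,232), and the middle one seems to show a grey band. I'll check by measuring lid heights and enlarging the jars.

```bash
cat > h.py <<'E'
import numpy as np
def ray(f,u,v,z):
    """pixel -> world point on plane z"""
    R,t=f["R"],np.asarray(f["t"]);c=-R.T@t
    d=R.T@np.array([(u-f["cx"])/f["fx"],(v-f["cy"])/f["fy"],1])
    return c+d*(z-c[2])/d[2]
def pts(f,m):
    v,u=np.nonzero(m&(f["range_z"]>0));z=f["range_z"][v,u]
    return (np.c_[(u-f["cx"])/f["fx"]*z,(v-f["cy"])/f["fy"]*z,z]-f["t"])@f["R"]
E
python3 - <<'E'
import pickle,cv2,numpy as np
from h import *
d=pickle.load(open("d.pkl","rb"));f=d["top"]
hsv=cv2.cvtColor(f["image"],cv2.COLOR_RGB2HSV)
m=((hsv[...,2]>190)&(hsv[...,1]<40)).astype(np.uint8)
n,L,st,ce=cv2.connectedComponentsWithStats(m)
for u,v in((323,202),(248,236),(398,283)):
    l=L[v,u];k=cv2.erode((L==l).astype(np.uint8),np.ones((5,5)))>0
    (cx,cy),r=cv2.minEnclosingCircle(np.argwhere(L==l)[:,::-1].astype(np.float32))
    P=pts(f,k)
    ring=(np.hypot(*(np.indices((480,640))[::-1]-np.array([cx,cy])[:,None,None]))); ring=(ring>r+5)&(ring<r+8)
    print(st[l],(cx,cy),r,ray(f,cx,cy,.0276).round(4),ray(f,cx,cy,.0366).round(4),"zmed",np.median(P,0).round(4),"bench",np.median(pts(f,ring)[:,2]).round(4))
for u,v in((206,215),(449,231),(167,210)): print(ray(f,u,v,.014).round(3))
im=d["scene"]["image"]
cv2.imwrite("pics/crop.png",np.hstack([cv2.resize(im[v-30:v+30,u-30:u+30],(260,260),interpolation=2) for u,v in((298,236),(271,278),(398,232))])[:,:,::-1])
E
```

```text
[310 188  27  28 591] (322.56024169921875, 201.48794555664062) 13.706937789916992 [ 0.6415 -0.0237  0.0276] [ 0.64   -0.0233  0.0366] zmed [ 0.6423 -0.0247  0.0257] bench -0.0014
[234 221  28  28 616] (247.68605041503906, 235.07675170898438) 14.118935585021973 [0.5561 0.1657 0.0276] [0.5552 0.1645 0.0366] zmed [0.5557 0.1645 0.0338] bench -0.0012
[385 265  27  28 587] (397.56756591796875, 278.6689147949219) 13.908079147338867 [ 0.4447 -0.2116  0.0276] [ 0.4447 -0.2097  0.0366] zmed [ 0.4439 -0.2132  0.026 ] bench -0.0012
[0.609 0.274 0.014]
[ 0.567 -0.35   0.014]
[0.622 0.373 0.014]
```

View pics/crop.png

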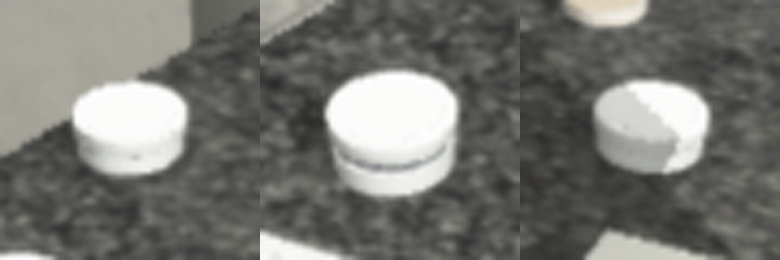

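The middle jar, top (248,236) and scene (271,278), shows the dark neck band. Its lid top measures about 8 mm above the others, and it stands at roughly (0.555, 0.1645). I'll shut the fingers, hover above it and check the fingertips.

Run:
```python
from plant import robot
import cv2,numpy as np
from math import pi
robot.grip(0.0,20)
p=[.555,.1645]
robot.goto(p+[.24],[pi,0,1.86])
robot.move_straight(p+[.075],vel=.1)
robot.sleep(.3)
s=robot.sense();print(s['t'],s['tcp_pos'],s['wrist_force'],s['opening'])
a=robot.grab_frame("scene")["image"][200:320,200:360];b=robot.grab_frame("wrist")["image"]
cv2.imwrite("pics/hov.png",np.hstack([cv2.resize(a,(400,300)),cv2.resize(b,(400,300))])[:,:,::-1])
```

```text
5.9167 [0.55507275 0.16448709 0.07516932] [ 0.231212    0.16444272 -0.21616002] -0.0016490963483215399
```

View pics/hov.png

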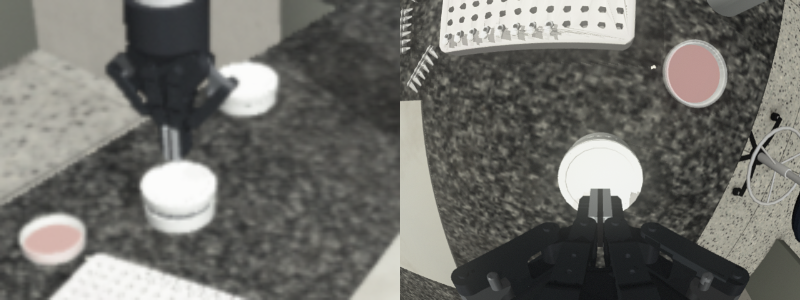

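The left half (scene view) shows the shut fingers above the jar, with the lid top at about (178,185). In the right half (wrist view) the tips at (600,195) are centred over the lid at (600,180), and nothing else is near. Next I'll press down slowly with a force stop.

Run:
```python
from plant import robot
p=[.555,.1645]
hit=robot.move_straight(p+[.034],vel=.02,contact_N=8)
s=robot.sense();print(hit,s['t'],s['tcp_pos'],s['wrist_force'])
robot.sleep(.2);s=robot.sense();print(s['tcp_pos'],s['wrist_force'])
```

```text
True 7.6417 [0.55503139 0.16450373 0.03871016] [-1.77812471 -0.35497408  4.79719022]
[0.55501631 0.16449592 0.03871255] [ 0.34445258 -0.98297806  5.4113621 ]
```

The stop came with the fingertips at z = 0.0277 m, the shut height, at about 5 N. I'll draw back and check the jar.

Run:
```python
from plant import robot
import cv2,numpy as np,pickle
from h import *
robot.move_straight([.555,.1645,.06],vel=.03)
robot.move_straight([.555,.1645,.24],vel=.15)
robot.goto([.45,-.1,.3],[3.14159,0,1.0])
f0=pickle.load(open("d.pkl","rb"))["top"];f=robot.grab_frame("top")
for g in(f0,f):
    k=np.zeros((480,640),bool);k[228:243,240:256]=1
    print(np.median(pts(g,k),0).round(4))
im=robot.grab_frame("scene")["image"]
cv2.imwrite("pics/end.png",np.hstack([cv2.resize(x,(400,300)) for x in(im[245:305,230:310],f["image"][150:330,160:400])])[:,:,::-1])
s=robot.sense();print(s['t'],s['wrist_force'])
```

```text
[0.5556 0.165  0.0336]
[0.5563 0.1664 0.0258]
11.3 [-0.70352352  0.26925693  0.10785689]
```

View pics/end.png

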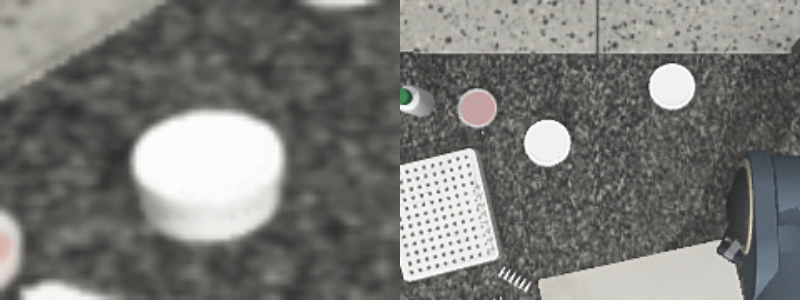

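The dark band on the jar, left half at (207,180), is gone. The lid top now reads 25.8 mm, the same as the shut jars, and the jar hasn't moved.

```bash
python3 -c "
from plant import robot
print(robot.close_job())"
```

```text
the job is handed in; nothing more can be done
None
```

The proud lid is pressed fully home at about 5 N, the jar is where it stood, nothing else was touched as far as the images show, the arm is drawn back, and the job is handed in; no verdict was returned.

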